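# Step the sample tray to its marks and hold the tray plunger out

### The arm

A 7-joint arm with a two-finger parallel gripper is mounted at the origin on the work surface. World frame = base frame: x ahead of the robot, y to its left, z up, the work surface at z = 0. Lengths are in m, angles in rad, forces in N, time in s.
With the tool pointing down it reaches from about 0.35 to 0.9 m from the base axis. Payload 19.9 kg.
Tool frame: the origin (TCP) lies between the finger pads; the fingertips stand 11 mm ahead of it and the grasp point (between the pads) lies 8 mm behind it; z points along the fingers, x is the direction in which the jaws open and shut, and the axes are right-handed (so a half turn about z gives the same grasp; the last joint's range is limited). The gripper opens to 94 mm and grips with 3 to 60 N. Pads are 16 mm wide; open, the fingers measure 119 mm over their backs; the gripper's body (75 mm by 177 mm) begins 78 mm behind the grasp point.
Start: joints at [-1.335, 0.417, -0.01, 1.614, 0.005, 1.111, -0.053], TCP at [0.171, 0.601, 0.216] pointing down, gripper open.
Joint ranges: [-2.81, 2.81], [-0.39, 2.02], [-1.27, 1.25], [0.06, 2.57], [-1.19, 4.33], [0.19, 2], [-2.82, 2.82]. Speed limits (rad/s): [1.89, 1.89, 2.39, 2.39, 3.01, 3.01, 3.01].

### API

Orientations are given as a rotation vector (axis times angle).
In Python, from workcell import sensors, read_camera, get_calibration, r, spotter gives the robot as it stands.
- The arm moves only by the tool apply_moves, never from a script. Its argument "motion" is a list of rows, each a list of 2 entries, a list of its own where there are three numbers: the shift along the tool's x, y, z in cm, then the turn, a rotation vector about the tool's x, y, z in units of 5 degrees (1.0 is 5 degrees). A call has exactly 8 rows; each row is the pose to reach, as a shift and turn from the pose measured when the call began, along the tool's axes at that moment; what a row does not reach only later rows make up. A row lasts 1/10 s, in which the tool goes at most 50 mm and 8.59 degrees, less where a joint would pass 70% of its speed; a pose out of reach is approached as far as the arm can. A call with a gripper value outside its range is refused whole. "jaw" is the finger opening in cm, from 0 to 9.4, set as the call begins (left out, the last holds). The fingers move at their own pace and stop on an object; "squeeze" is the grip in N (left out, the last holds). Time passes only in rows, so rows that repeat a pose let the fingers close, or fill a call up. It gives the time, the measured TCP pose, the force and the opening at its end, in the units of the state.
- sensors.observe(): the state, without advancing time (a new reading comes with each control period).
- read_camera(name): name is "scene" or "top" or "wrist"; returns the picture (400x640x3 uint8, red, green, blue); there is no depth.
- get_calibration(name): a dict with "fovy" (degrees; the focal length in pixels is half the picture's height over the tangent of half this angle, whatever the lens; pixels are square), "cx", "cy" (the principal point, pixels), "position" and "rotation" of the camera in the world; the wrist camera has in their place "T_tool_cam" (4x4, takes a point from camera to tool coordinates, whose origin is the TCP and whose axes are the tool frame's). Camera axes: x right, y up, looking along -z (the intrinsics and any distortion apply to the point x, -y, -z); pixel columns grow to the right and rows downward; lengths in m; the calibration is good to about 2 mm. A picture is of the moment at which its call begins: read the wrist's pose just before it. get_calibration takes no time and is no camera call.
- r.close_job(): hands the job in, once; it reports no verdict.
Trained networks look in the newest picture that a camera, given by its name, has taken for a name from the list of things; names that differ only in an ending like _2 or _b are one class to them, and where a whole thing is asked for, a point or a joint stands for the part that bears it (a point fixed in the world has none). Each returns a list of dicts, best first, with "p" (0 to 1); they miss things now and then, are a little off and sometimes report something else, mostly with a low value. They report only what shows in the picture. A call takes as long as a camera call.
- spotter.silhouettes(camera, target): "mask" (400x640 bool, what is visible of it) and "xy" ([column, row] in pixels, amid what is visible of it).
The state is a dict: "t": time; "joint_pos": joint angles; "qd": joint speeds; "joint_torque": joint torques, N m; "eef_pos": TCP position; "eef_rot": TCP orientation; "force": force on the tool from outside, world axes, zero at the start; "torque": the same for the moment, N m; "width": finger opening in m.
Only numpy, scipy, OpenCV 4.12 (cv2) and the standard library are available. Lean on these libraries where they do the work, as an engineer would, in place of code of your own. Each camera call takes 0.05 s, during which the arm holds its last target. There are 200 camera calls.

### The job

Slide the sample tray (it has an upright handle for this) so that the middle of the round mark stops for about a second under the fixed pointer, then do the same with the middle of the square mark, leaving the sprung plunger seated meanwhile. With the square mark left under the pointer, grip the round plunger knob, pull it up as far as it goes and finish holding it there, so that I can slide the tray out; do not let go. Do not disturb the jar, the beaker or the screwdriver.

Things in the scene. Friction and masses are not known exactly. Their poses are not given: they have to be found in the camera images.
- stage: grey bed of the sample stage, fixed to the bench, 350 x 270 x 16 mm; origin on the bench directly below the pointer, its x axis along the lower slide (pointing away from the handle and knob, to the pointer's column), y along the upper slide, z up. The column (30 x 50 mm, 126 mm high) stands at x = +160 mm; from its top a bar 8 mm wide, top face 124 mm above the bench, runs to the pointer
- pointer_tip (a point): lower end of the fixed steel needle pointer that hangs from the bar, 80 mm above the bench, 8 mm above the tray
- round_mark (a point): centre of the round mark: dark ring of 22 mm outside diameter with a centre dot, on the top face of the aluminium tray (150 x 150 mm, top 72 mm above the bench). Tray, carriage, handle and plunger bracket move as one piece and never turn relative to the bed. Seen from the carriage's middle it lies at x +22, y -30 mm (bed axes)
- square_mark (a point): centre of the square mark: dark square outline of 22 mm side with a centre dot, on the same tray, at x -22, y +30 mm from the carriage's middle
- handle: upright grey plastic handle, a flat post fixed on the carriage: 30 mm along the bed's x, 16 mm along the bed's y, 65 mm high, its top 125 mm above the bench; origin at the centre of its foot, axes as the bed's; at x -100, y -55 mm from the carriage's middle. Grip it from above across its 16 mm
- knob: fluted round steel knob of the plunger, 24 mm diameter, 30 mm high; origin at the centre of its underside, 117 mm above the bench while the plunger is seated (its top at 147 mm); it rises with the plunger. It stands on a small bracket (30 mm wide, top 106 mm above the bench) at x -100, y +55 mm from the carriage's middle, so 110 mm to the +y side of the handle
- slide_x (a joint): lower slide, m: the carriage's position along the bed's x, -0.04 to 0.04, 0 with the carriage's middle below the pointer; stays where it is left, about 2 N of friction
- slide_y (a joint): upper slide, m: the carriage's position along the bed's y, -0.05 to 0.05, 0 with the carriage's middle below the pointer; stays where it is left, about 2 N of friction
- plunger (a joint): plunger lift, m: 0 seated, its 9 mm pin 8 mm deep in the hole of the tray's tongue; 0.018 fully up at its stop, pin 10 mm clear. The spring pulls it down with about 6 N seated and 12 N fully up, and snaps it back when let go
- jar: bystander: amber jar, 56 mm diameter, 75 mm high, left of the stage; origin at the centre of its underside
- beaker: bystander: white ceramic cup, 64 mm diameter, 70 mm high, right of the stage; origin at the centre of its underside
- screwdriver: bystander: screwdriver 180 mm long lying on the bench, right of the stage; it lies along its own x

How it is judged:
By the outcome, as a careful person would: the job done as asked, in the order asked, and still so for the second after the job is handed in, while the arm keeps its last pose, push and grip.
It also fails if it takes over 48 s, if anything falls off the work surface, if the arm or the gripper's body presses on something with over 40 N, if the wrist force passes 120 N, or if a joint passes its speed limit or range.

## Working session

There is one attempt and no reset: what is moved stays moved. The work goes in short steps, Python scripts to look and compute and a tool call to move; the robot and the scene stay as the last step left them, time stands still between calls to the robot, and variables do not carry over. Pictures are saved under pics/ and viewed, about 8 in all and at most 12, crops included, and the job is handed in when it is done.

Besides the shell and the picture viewer there is one more tool, called after "Request:" by a JSON object that holds its "name" and its "arguments". apply_moves: Moves the arm, as the interface text tells. Its arguments: {"type":"object","properties":{"motion":{"type":"array"},"jaw":{"type":"number"},"squeeze":{"type":"number"}},"required":["motion"]}

```bash
ls; mkdir -p pics
cat > h.py <<'E'
import numpy as np, cv2
from scipy.spatial.transform import Rotation as R
from workcell import sensors, read_camera, get_calibration, r, spotter
def cam(name):
    c=get_calibration(name); f=200/np.tan(np.radians(c['fovy'])/2)
    if 'T_tool_cam' in c:
        s=sensors.observe(); T=np.eye(4); T[:3,:3]=R.from_rotvec(s['eef_rot']).as_matrix(); T[:3,3]=s['eef_pos']
        T=T@np.array(c['T_tool_cam']); return f,c['cx'],c['cy'],T[:3,3],T[:3,:3],c
    return f,c['cx'],c['cy'],np.array(c['position']),np.array(c['rotation']),c
def ray(C,uv):
    f,cx,cy,p,Rm,_=C
    d=Rm@np.array([(uv[0]-cx)/f,-(uv[1]-cy)/f,-1]); return p,d
def atz(C,uv,z):
    p,d=ray(C,uv); return p+d*(z-p[2])/d[2]
def proj(C,P):
    f,cx,cy,p,Rm,_=C
    q=Rm.T@(np.asarray(P)-p); return np.array([cx+f*q[0]/-q[2],cy+f*q[1]/q[2]])
E
python3 - <<'E'
from h import *
s=sensors.observe(); print(s)
for n in ("scene","top"):
    print(n,get_calibration(n)); 
print(get_calibration("wrist"))
a=read_camera("top"); b=read_camera("scene")
cv2.imwrite("pics/top.png",a[:,:,::-1]);cv2.imwrite("pics/scene.png",b[:,:,::-1])
C=cam("top")
for n,z in (("round_mark",.072),("square_mark",.072),("handle",.125),("knob",.147),("jar",.07),("beaker",.07),("screwdriver",.01),("stage",0.016)):
    for k in spotter.silhouettes("top",n)[:2]: print(n,k['p'],k['xy'],k['mask'].sum(),atz(C,k['xy'],z))
E
```

```text
pics
{'t': 0.0, 'joint_pos': array([-1.335538  ,  0.41799338, -0.01027932,  1.61413997,  0.00471899,
        1.11064635, -0.05297909]), 'qd': array([ 9.43422990e-06,  8.51251696e-04, -7.19712346e-04, -2.48512117e-03,
       -6.27643654e-04,  4.80414475e-04, -1.01465436e-04]), 'joint_torque': array([-8.13869428e-04, -8.51226568e+01,  6.38554450e-01, -4.25995731e+01,
       -4.88208246e-02,  1.86167605e-02,  1.09064529e-04]), 'eef_pos': array([0.17071239, 0.60088858, 0.21582764]), 'eef_rot': array([ 2.50598205e+00,  1.89332879e+00, -1.34330026e-03]), 'force': array([ 0.66478247, -0.20211522,  0.45079924]), 'torque': array([-0.0005693 , -0.00101917, -0.01424866]), 'width': 0.09409093284646627}
scene {'fovy': 43.55000750736521, 'cx': 316.74994160478184, 'cy': 199.06337832372543, 'position': array([1.44293407, 0.52060664, 1.01395519]), 'rotation': array([0.51642611, 0.90413328, 1.96505616])}
top {'fovy': 49.37187955828782, 'cx': 324.0939340815961, 'cy': 199.03065743252827, 'position': array([ 0.30118017, -0.00267837,  1.33136135]), 'rotation': array([ 0.12923509, -0.1532788 , -1.56834496])}
{'fovy': 65.40435889656176, 'cx': 318.42998335304554, 'cy': 203.96571681848246, 'T_tool_cam': array([[ 9.99999331e-01, -9.48490438e-04,  6.62265531e-04,
         5.08402251e-04],
       [-7.49874312e-04, -9.67407005e-01, -2.53225444e-01,
        -7.41572328e-02],
       [ 8.80862226e-04,  2.53224778e-01, -9.67407068e-01,
        -1.67953854e-01],
       [ 0.00000000e+00,  0.00000000e+00,  0.00000000e+00,
         1.00000000e+00]])}Traceback (most recent call last):
  File "<stdin>", line 10, in <module>
  File "h.py", line 14, in atz
    p,d=ray(C,uv); return p+d*(z-p[2])/d[2]
                                       ~^^^
IndexError: invalid index to scalar variable.
```

```bash
sed -i "s/np.array(c\['rotation'\]),c/R.from_rotvec(c['rotation']).as_matrix(),c/" h.py
python3 - <<'E'
from h import *
a=read_camera("top"); b=read_camera("scene")
for cn in ("top","scene"):
  C=cam(cn)
  for n,z in (("round_mark",.072),("square_mark",.072),("handle",.125),("knob",.147),("jar",.07),("beaker",.07),("screwdriver",.01),("stage",0.016)):
    for k in spotter.silhouettes(cn,n)[:2]: print(cn,n,round(k['p'],2),k['xy'],k['mask'].sum(),atz(C,k['xy'],z).round(4))
E
```

```text
top round_mark 0.75 [304.6, 162.9] 3684 [0.6398 0.0354 0.072 ]
top square_mark 0.88 [303.3, 164.4] 3608 [0.6352 0.0392 0.072 ]
top handle 0.41 [316.4, 187.2] 76 [5.546e-01 1.000e-04 1.250e-01]
top knob 0.54 [279.8, 176.8] 63 [0.5796 0.1021 0.147 ]
top jar 0.87 [178.1, 220.9] 381 [0.4663 0.402  0.07  ]
top beaker 0.66 [450.3, 157.5] 436 [ 0.6573 -0.4031  0.07  ]
top beaker 0.24 [306.5, 164.9] 3615 [0.6342 0.0298 0.07  ]
top screwdriver 0.84 [445.8, 274.8] 204 [ 0.3097 -0.3883  0.01  ]
top screwdriver 0.54 [296.2, 161.0] 4466 [0.6626 0.0636 0.01  ]
top stage 0.73 [294.9, 158.5] 9495 [0.669  0.0674 0.016 ]
top stage 0.19 [304.0, 161.1] 3693 [0.6607 0.039  0.016 ]
scene round_mark 0.92 [316.6, 251.0] 3721 [0.6709 0.0567 0.072 ]
scene square_mark 0.55 [317.5, 250.1] 3733 [0.6669 0.057  0.072 ]
scene handle 0.65 [321.5, 213.1] 202 [0.5893 0.0217 0.125 ]
scene handle 0.26 [318.0, 246.6] 3826 [0.6998 0.0779 0.125 ]
scene knob 0.67 [351.2, 223.2] 83 [0.6035 0.1176 0.147 ]
scene jar 0.91 [474.1, 266.3] 655 [0.5054 0.421  0.07  ]
scene beaker 0.6 [182.3, 199.4] 536 [ 0.6986 -0.3829  0.07  ]
scene screwdriver 0.77 [260.3, 152.5] 199 [ 0.3213 -0.3854  0.01  ]
scene stage 0.61 [316.7, 275.8] 11727 [0.7008 0.0757 0.016 ]
```

View pics/top.png

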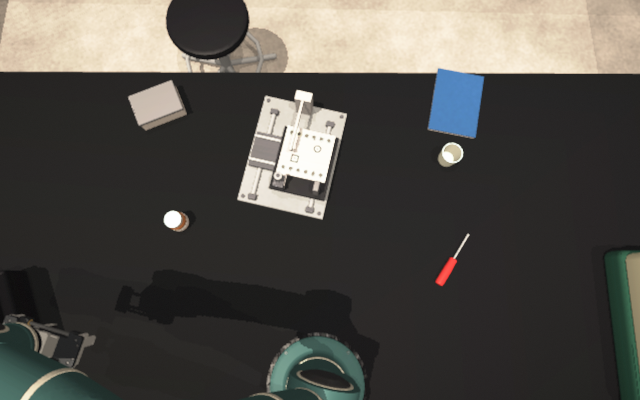

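View pics/scene.png

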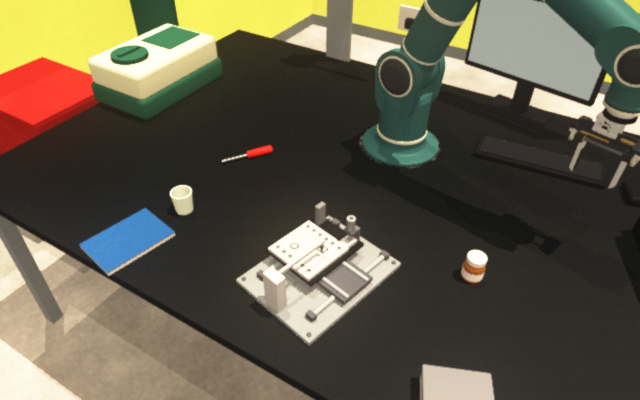

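Run:
```python
from h import *
C=cam("top")
p=[atz(C,uv,.016)[:2] for uv in [(266,97),(347,112),(322,217),(239,203)]]
print(np.round(p,3), np.mean(p,0))
p=np.array(p);d=(p[0]+p[1]-p[2]-p[3]);yaw=np.arctan2(d[1],d[0]);print(np.degrees(yaw))
e=p[0]-p[1];print(np.degrees(np.arctan2(e[1],e[0]))-90)
c=atz(C,(303.5,96),.126)[:2]; print(c, c-.16*np.array([np.cos(yaw),np.sin(yaw)]))
s=sensors.observe();Rm=R.from_rotvec(s['eef_rot']).as_matrix();print(Rm)
o=np.mean(p,0)
t=Rm.T@(np.array([o[0]-.10,o[1],.30])-s['eef_pos']);print(t*100)
```

```text
[[ 0.873  0.162]
 [ 0.823 -0.097]
 [ 0.485 -0.017]
 [ 0.528  0.237]] [0.67700883 0.07113666]
-12.888704226852585
-10.936977705955073
[0.8282952  0.03789362] [0.67232637 0.07358289]
[[ 2.73310009e-01  9.61926005e-01  4.91628306e-06]
 [ 9.61925988e-01 -2.73310003e-01 -1.86941765e-04]
 [-1.78480476e-04  5.58221558e-05 -9.99999983e-01]]
[-39.88381642  53.56044068  -8.35078774]
```

Request:
{"name": "apply_moves", "arguments": {"motion": [[[-2.4, 3.9, -1.0], [0, 0, -0.1]], [[-4.8, 7.8, -2.1], [0, 0, -0.2]], [[-7.2, 11.7, -3.1], [0, 0, -0.3]], [[-9.6, 15.6, -4.2], [0, 0, -0.4]], [[-12.0, 19.5, -5.2], [0, 0, -0.5]], [[-14.4, 23.4, -6.3], [0, 0, -0.6]], [[-16.8, 27.3, -7.4], [0, 0, -0.7]], [[-19.2, 31.2, -8.4], [0, 0, -0.7]]]}}

```text
t: 1.85
eef_pos: [0.4194, 0.3297, 0.3013]
eef_rot: [-2.447, -1.97, -0.001]
force: [0.4, 0.0, 0.7]
width: 0.0941
```

```bash
cat > go.py <<'E'
from h import *
import sys
# go.py x y z yaw_of_toolx_deg : shift in tool axes cm, turn in 5deg units
def go(P,yaw):
    s=sensors.observe();Rm=R.from_rotvec(s['eef_rot']).as_matrix()
    x=np.array([np.cos(yaw),np.sin(yaw),0]);z=np.array([0,0,-1.]);y=np.cross(z,x)
    T=np.stack([x,y,z],1)
    print("at",s['t'],s['eef_pos'].round(4),"toolx yaw",np.degrees(np.arctan2(Rm[1,0],Rm[0,0])).round(2),"F",s['force'].round(1),"w",s['width'],"q",s['joint_pos'].round(2))
    print("shift cm",(Rm.T@(np.array(P)-s['eef_pos'])*100).round(2),"turn5",(np.degrees(R.from_matrix(Rm.T@T).as_rotvec())/5).round(3))
if __name__=="__main__":
    v=[float(a) for a in sys.argv[1:5]]; go(v[:3],np.radians(v[3]))
E
python3 go.py .655 .07 .30 77.3
```

```text
at 1.85 [0.4194 0.3297 0.3013] toolx yaw 77.66 F [0.4 0.  0.7] w 0.09410540924694061 q [-0.87  0.18  0.17  1.74 -0.03  1.22  0.66]
shift cm [-20.34  28.56   0.12] turn5 [ 0.003 -0.007  0.073]
```

Request:
{"name": "apply_moves", "arguments": {"motion": [[[-2.7, 3.8, 0.1], [0, 0, 0]], [[-5.4, 7.6, 0.1], [0, 0, 0]], [[-8.1, 11.4, 0.1], [0, 0, 0]], [[-10.8, 15.2, 0.1], [0, 0, 0]], [[-13.5, 19.0, 0.1], [0, 0, 0]], [[-16.2, 22.8, 0.1], [0, 0, 0]], [[-18.9, 26.5, 0.1], [0, 0, 0.1]], [[-20.3, 28.5, 0.1], [0, 0, 0.1]]]}}

```text
t: 2.65
eef_pos: [0.6561, 0.0667, 0.3]
eef_rot: [2.458, 1.954, 0.0]
force: [-0.7, 1.3, -0.2]
width: 0.094
```

Run:
```python
from h import *
s=sensors.observe();print(s['eef_pos'],s['qd'].round(3))
C=cam("wrist");a=read_camera("wrist");np.save("w1.npy",a);np.save("C1.npy",np.array([s['eef_pos'],s['eef_rot']]))
cv2.imwrite("pics/w1.png",cv2.resize(a[:,:,::-1],(800,500),interpolation=cv2.INTER_CUBIC))
for n,z in (("round_mark",.072),("handle",.125),("knob",.147)):
    for k in spotter.silhouettes("wrist",n)[:2]: print(n,k['p'],k['xy'],k['mask'].sum(),atz(C,k['xy'],z))
```

```text
[0.65611404 0.06673853 0.30000358] [ 0.316  0.275  0.025 -0.376 -0.11   0.124  0.337]
round_mark 0.94 [295.7, 169.0] 19203 [0.63358437 0.04227595 0.072     ]
knob 0.61 [341.8, 118.9] 497 [0.58595073 0.10698619 0.147     ]
```

View pics/w1.png

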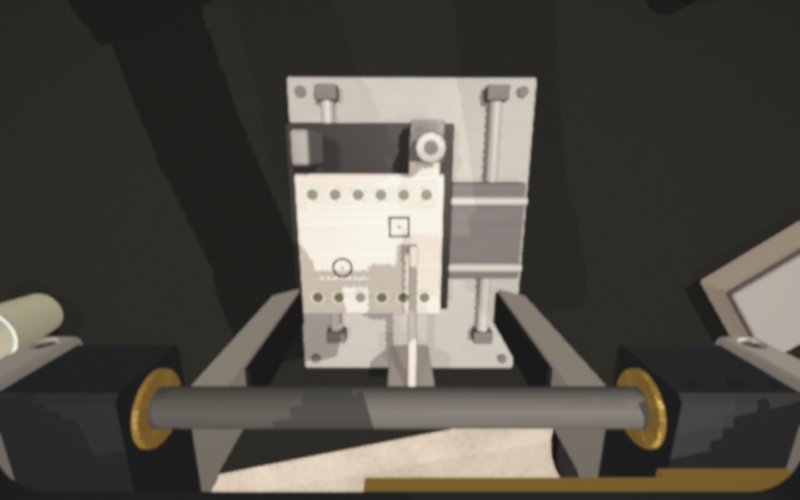

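Run:
```python
from h import *
s=sensors.observe();a=read_camera("wrist");s2=sensors.observe();print(s['eef_pos'],s['qd'].round(3))
np.save("w2.npy",a);np.save("C2.npy",np.array([s['eef_pos'],s['eef_rot']]))
cv2.imwrite("pics/w2.png",cv2.resize(a[55:300,225:435,::-1],None,fx=2.4,fy=2.4,interpolation=cv2.INTER_CUBIC))
```

```text
[0.65449388 0.07034152 0.29988273] [-0.024 -0.016 -0.014  0.012  0.001 -0.002 -0.003]
```

View pics/w2.png

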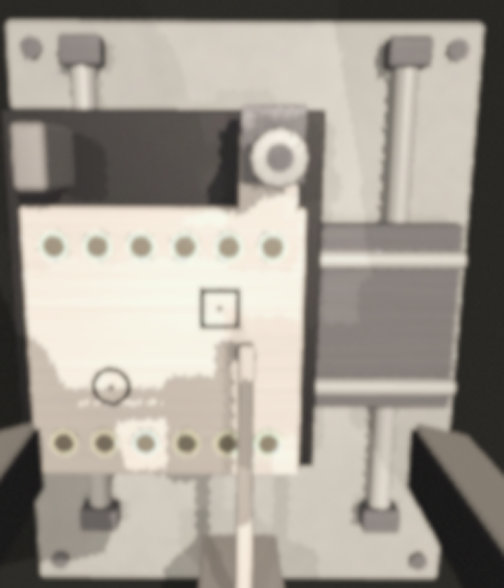

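```bash
cat > fit.py <<'E'
from h import *
from scipy.optimize import least_squares
def wcam(p,rv):
    c=get_calibration("wrist");f=200/np.tan(np.radians(c['fovy'])/2)
    T=np.eye(4);T[:3,:3]=R.from_rotvec(rv).as_matrix();T[:3,3]=p;T=T@np.array(c['T_tool_cam'])
    return f,c['cx'],c['cy'],T[:3,3],T[:3,:3],c
def model(q):
    x0,y0,yaw,sx,sy=q;c,s=np.cos(yaw),np.sin(yaw)
    W=lambda x,y,z:np.array([x0+c*x-s*y,y0+s*x+c*y,z])
    return dict(sq=W(sx-.022,sy+.03,.072),rd=W(sx+.022,sy-.03,.072),kn=W(sx-.1,sy+.055,.147),ha=W(sx-.1,sy-.055,.125),
     c1=W(-.175,-.135,.016),c2=W(-.175,.135,.016),c3=W(.175,.135,.016),c4=W(.175,-.135,.016),
     bar=W(0,0,.124),tip=W(0,0,.08),t1=W(sx+.075,sy-.075,.072),t2=W(sx+.075,sy+.075,.072),t3=W(sx-.075,sy-.075,.072))
E
python3 - <<'E'
from fit import *
p,rv=np.load("C2.npy");C=wcam(p,rv)
o={'sq':(219,308),'rd':(110.5,386),'kn':(279,157),'c1':(6,22),'c2':(484,22),'c3':(438,577),'c4':(42,577),'t1':(41,474),'t2':(299,471),'t3':(20,206)}
px={k:np.array(v)/2.4+[225,55] for k,v in o.items()}
q0=[.675,.072,-.22,0,-.03]
def res(q):
    m=model(q);return np.concatenate([proj(C,m[k])-px[k] for k in px])
s=least_squares(res,q0,loss='soft_l1');print(s.x.round(4),np.degrees(s.x[2]));
for k,v in zip(px,res(s.x).reshape(-1,2)):print(k,v.round(1))
m=model(s.x)
for k in ('bar','tip','ha'):print(k,((proj(C,m[k])-[225,55])*2.4).round(1),m[k].round(4))
np.save("q.npy",s.x)
for n,z in (('sq',.072),('rd',.072),('kn',.147)): print(n,atz(C,px[n],z)[:2].round(4),m[n].round(4))
b=atz(C,px['c1'],.016)-atz(C,px['c2'],.016);print(np.linalg.norm(b))
E
```

```text
[ 0.681   0.076  -0.2248 -0.0011 -0.0432] -12.878242408386999
sq [ 0.6 -0.3]
rd [ 0.6 -0.2]
kn [ 0.3 -0.4]
c1 [-1.3 -0.6]
c2 [ 0.8 -0.4]
c3 [0.7 1.2]
c4 [-0.4  1. ]
t1 [-1.9  0.2]
t2 [0.1 1.5]
t3 [-0.7  0.3]
bar [247.3 375.2] [0.681 0.076 0.124]
tip [244.9 352.6] [0.681 0.076 0.08 ]
ha [ 27.7 156.1] [0.5605 0.0029 0.125 ]
sq [0.6558 0.0675] [0.6555 0.0683 0.072 ]
rd [ 0.6852 -0.0008] [0.685 0.    0.072]
kn [0.5854 0.1098] [0.5851 0.1101 0.147 ]
0.26724233139805714
```

```bash
python3 go.py .5605 .0029 .10 77.12
```

```text
at 2.9 [0.6542 0.0712 0.3001] toolx yaw 77.2 F [-0.4 -0.2 -0.3] w 0.09410036658264925 q [-0.4   0.43  0.35  1.43 -0.15  1.3   1.31]
shift cm [-8.75 -7.62 20.  ] turn5 [-0.001 -0.01   0.016]
```

Request:
{"name": "apply_moves", "arguments": {"motion": [[[-3.0, -2.6, 2.0], [0, 0, 0]], [[-6.0, -5.2, 4.0], [0, 0, 0]], [[-8.75, -7.6, 6.0], [0, 0, 0]], [[-8.75, -7.6, 9.5], [0, 0, 0]], [[-8.75, -7.6, 13.0], [0, 0, 0]], [[-8.75, -7.6, 15.0], [0, 0, 0]], [[-8.75, -7.6, 15.0], [0, 0, 0]], [[-8.75, -7.6, 15.0], [0, 0, 0]]]}}

```text
t: 3.7
eef_pos: [0.5608, 0.0036, 0.1509]
eef_rot: [-2.454, -1.961, -0.002]
force: [0.2, -0.1, 0.4]
width: 0.094
```

```bash
python3 go.py .5605 .0029 .10 77.12
python3 - <<'E'
from fit import *
s=sensors.observe();a=read_camera("wrist");np.save("w3.npy",a);np.save("C3.npy",np.array([s['eef_pos'],s['eef_rot']]))
C=wcam(s['eef_pos'],s['eef_rot']);m=model(np.load("q.npy"))
for k in m: print(k,proj(C,m[k]).round(1),end=' ')
cv2.imwrite("pics/w3.png",cv2.resize(a[:,:,::-1],(800,500),interpolation=cv2.INTER_CUBIC))
E
```

```text
at 3.7 [0.5608 0.0036 0.1509] toolx yaw 77.26 F [ 0.2 -0.1  0.4] w 0.09402987823196955 q [-0.34  0.39  0.35  1.85 -0.17  0.93  1.43]
shift cm [-0.08 -0.02  5.09] turn5 [ 0.004 -0.014  0.028]
sq [412.2 299.1] rd [343.6 341.2] kn [501.4 251.7] ha [316.5 237.9] c1 [278.1 122.4] c2 [565.  123.3] c3 [506.8 418.2] c4 [286.6 417.7] bar [447.6 364.9] tip [427.6 327.4] t1 [295.9 387.9] t2 [450.6 388.3] t3 [293.2 243.1]
```

View pics/w3.png

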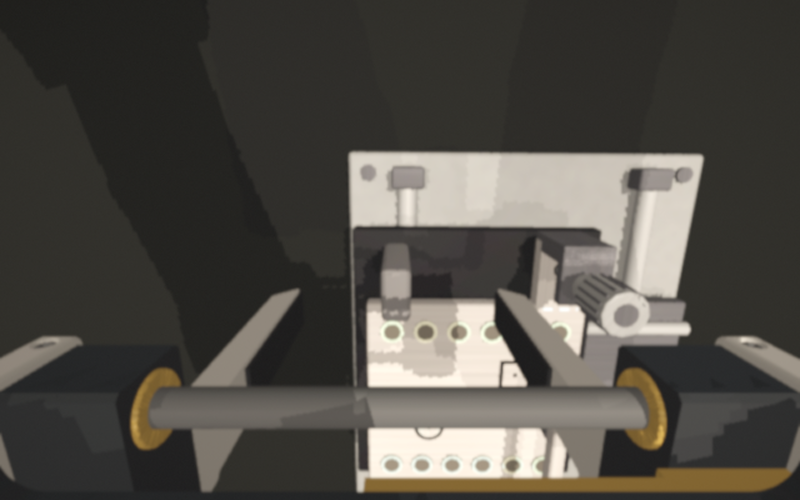

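Request:
{"name": "apply_moves", "arguments": {"motion": [[[-0.1, 0, 2.0], [0, 0, 0]], [[-0.1, 0, 4.0], [0, 0, 0]], [[-0.1, 0, 5.1], [0, 0, 0]], [[-0.1, 0, 5.1], [0, 0, 0]], [[-0.1, 0, 5.1], [0, 0, 0]], [[-0.1, 0, 5.1], [0, 0, 0]], [[-0.1, 0, 5.1], [0, 0, 0]], [[-0.1, 0, 5.1], [0, 0, 0]]]}}

```text
t: 4.55
eef_pos: [0.5614, 0.0026, 0.1009]
eef_rot: [2.454, 1.961, 0.004]
force: [0.3, -0.5, -0.4]
width: 0.0943
```

Request:
{"name": "apply_moves", "arguments": {"motion": [[[0, 0, 0], [0, 0, 0]], [[0, 0, 0], [0, 0, 0]], [[0, 0, 0], [0, 0, 0]], [[0, 0, 0], [0, 0, 0]], [[0, 0, 0], [0, 0, 0]], [[0, 0, 0], [0, 0, 0]], [[0, 0, 0], [0, 0, 0]], [[0, 0, 0], [0, 0, 0]]], "jaw": 0.5, "squeeze": 20}}

```text
t: 5.35
eef_pos: [0.5614, 0.0026, 0.1009]
eef_rot: [2.454, 1.961, 0.004]
force: [-0.3, 0.1, 0.2]
width: 0.0336
```

Run:
```python
from fit import *
s=sensors.observe();print(s['t'],s['eef_pos'],s['force'],s['width'])
T=read_camera("top");S=read_camera("scene");W=read_camera("wrist")
for n,a in (('T4',T),('S4',S),('W4',W)): np.save(n+".npy",a)
m=model(np.load("q.npy"))
Ct,Cs=cam("top"),cam("scene")
for k in ('sq','rd','kn','ha','bar','tip','c1','c2','c3','c4'): print(k,proj(Ct,m[k]).round(1),proj(Cs,m[k]).round(1))
t=cv2.resize(T[90:225,235:355,::-1],None,fx=3.3,fy=3.3,interpolation=cv2.INTER_CUBIC)
u=cv2.resize(S[200:330,235:405,::-1],None,fx=2.3,fy=2.3*445/299,interpolation=cv2.INTER_CUBIC)
cv2.imwrite("pics/ts4.png",np.hstack([t,cv2.resize(u,(391,t.shape[0]))]));print(t.shape)
```

```text
5.35 [0.56137257 0.00258555 0.10091413] [-0.28275473  0.1254417   0.22381154] 0.033601517267925124
sq [293.6 157.8] [323.5 249.1]
rd [316.4 148.3] [295.3 246.1]
kn [276.9 174.9] [352.1 218. ]
ha [315.4 185.1] [321.  204.6]
bar [290.  144.3] [321.3 242. ]
tip [291.  148.8] [321.  254.2]
c1 [322.  218.4] [328.9 215. ]
c2 [236. 199.] [402.2 262.6]
c3 [263.9  94.3] [310.2 343.2]
c4 [346.1 112.3] [236.1 279.7]
(446, 396, 3)
```

View pics/ts4.png

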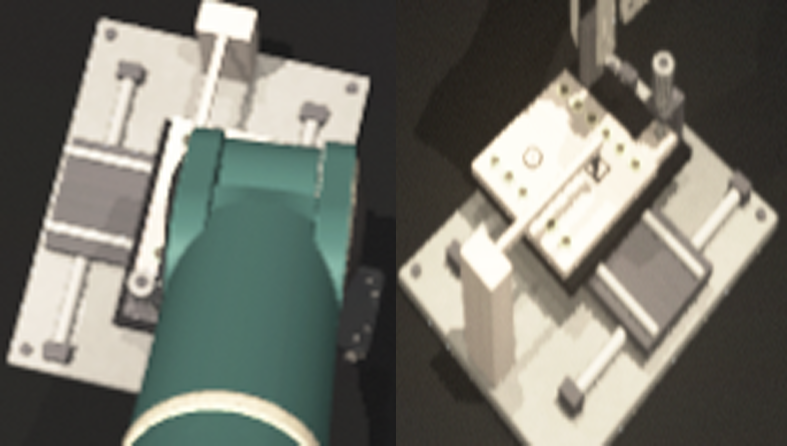

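Run:
```python
from fit import *
S=np.load("S4.npy");w=np.load("w2.npy")
q=np.load("q.npy");x0,y0,yaw=q[:3];c,s=np.cos(yaw),np.sin(yaw)
W=lambda x,y,z:np.array([x0+c*x-s*y,y0+s*x+c*y,z])
Cs=cam("scene");C2=wcam(*np.load("C2.npy"))
for n,P in dict(col=W(.16,0,.126),cA=W(.145,.025,.126),cB=W(.145,-.025,.126),cC=W(.175,.025,.126),cD=W(.175,-.025,.126),bar0=W(0,0,.124),barm15=W(-.015,0,.124),top=W(0,0,.116),tip=W(0,0,.08)).items():
    u=proj(Cs,P);v=proj(C2,P);print(n,'scene',((u-[295,215])*10).round(),'w2',((v-[290,185])*8).round())
A=cv2.resize(S[225:270,295:345,::-1],None,fx=8,fy=8,interpolation=cv2.INTER_NEAREST)
B=cv2.resize(w[180:225,300:350,::-1],None,fx=8,fy=8,interpolation=cv2.INTER_NEAREST)
cv2.imwrite("pics/z.png",np.hstack([A,B]))
```

```text
col scene [-216.  614.] w2 [ 296. 1182.]
cA scene [-95. 637.] w2 [ 456. 1100.]
cB scene [-240.  522.] w2 [ 138. 1100.]
cC scene [-192.  709.] w2 [ 451. 1263.]
cD scene [-336.  591.] w2 [ 140. 1262.]
bar0 scene [263. 270.] w2 [304. 211.]
barm15 scene [304. 240.] w2 [305. 109.]
top scene [262. 292.] w2 [303. 196.]
tip scene [260. 392.] w2 [296. 135.]
```

View pics/z.png

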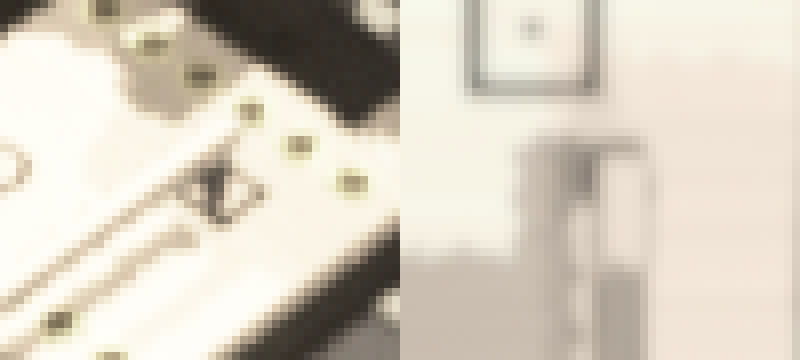

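Run:
```python
from fit import *
from go import go
q=np.load("q.npy");m=model(q);x0,y0,yaw=q[:3];c,s=np.cos(yaw),np.sin(yaw)
W=lambda x,y,z:np.array([x0+c*x-s*y,y0+s*x+c*y,z])
S=sensors.observe()
P=W(.02,-.06,.17)
C=wcam(P,S['eef_rot']); print({k:proj(C,m[k]).round() for k in ('tip','bar','sq','rd')})
go(P,yaw+np.pi/2)
```

```text
{'tip': array([389., 189.]), 'bar': array([402., 202.]), 'sq': array([373., 160.]), 'rd': array([303., 210.])}
at 5.5 [0.5613 0.0026 0.1009] toolx yaw 77.25 F [ 0.5  0.1 -0.7] w 0.02106843441527657 q [-0.32  0.46  0.33  1.88 -0.2   0.83  1.46]
shift cm [ 3.81 12.05 -6.88] turn5 [ 0.022 -0.022  0.026]
```

Request:
{"name": "apply_moves", "arguments": {"motion": [[[0, 0, 0], [0, 0, 0]], [[0, 0, -1.5], [0, 0, 0]], [[0, 0, -4.0], [0, 0, 0]], [[0.5, 1.5, -6.9], [0, 0, 0]], [[2.0, 6.0, -6.9], [0, 0, 0]], [[3.5, 10.5, -6.9], [0, 0, 0]], [[3.8, 12.0, -6.9], [0, 0, 0]], [[3.8, 12.0, -6.9], [0, 0, 0]]], "jaw": 9.4}}

```text
t: 6.3
eef_pos: [0.6881, 0.013, 0.1705]
eef_rot: [2.453, 1.961, 0.004]
force: [0.4, -0.1, -0.5]
width: 0.0817
```

Run:
```python
from fit import *
read_camera("wrist")
s=sensors.observe();a=read_camera("wrist");np.save("w5.npy",a);np.save("C5.npy",np.array([s['eef_pos'],s['eef_rot']]))
print(s['t'],s['eef_pos'],s['qd'].round(3))
C=wcam(s['eef_pos'],s['eef_rot']);m=model(np.load("q.npy"))
for k in ('tip','bar','sq','rd'): print(k,proj(C,m[k]).round(1))
b=cv2.resize(a[140:240,280:420,::-1],None,fx=5.6,fy=5.6,interpolation=cv2.INTER_CUBIC)
cv2.imwrite("pics/w5.png",b)
```

```text
6.35 [0.68685417 0.01277141 0.17058701] [-0.004 -0.032  0.003  0.048  0.001 -0.01   0.   ]
tip [389.2 188.7]
bar [402.8 201.6]
sq [373.3 160.2]
rd [303.5 209.6]
```

View pics/w5.png

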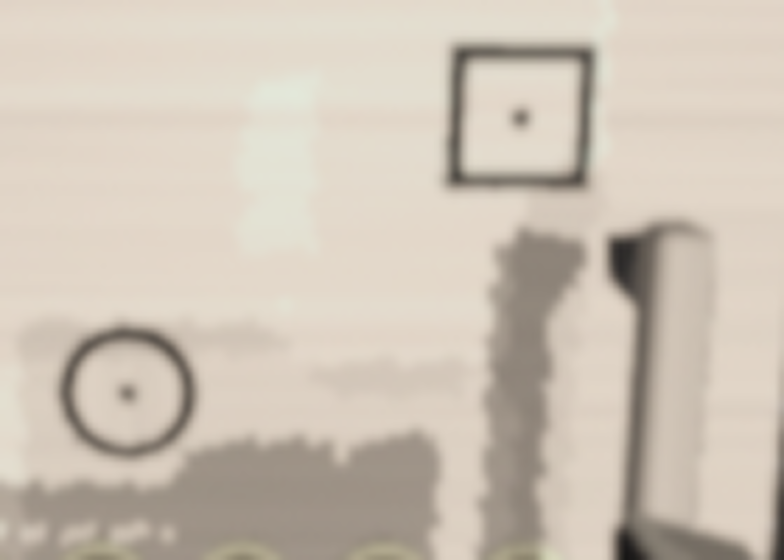

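Run:
```python
import numpy as np
a=np.load("w5.npy").astype(int)
print('     ',*range(374,412))
for v in range(170,206): print(v,*a[v,374:412].sum(1)//3)
```

```text
374 375 376 377 378 379 380 381 382 383 384 385 386 387 388 389 390 391 392 393 394 395 396 397 398 399 400 401 402 403 404 405 406 407 408 409 410 411
170 186 186 186 186 185 182 174 161 132 99 128 178 202 209 212 213 213 213 213 213 213 213 214 214 213 214 214 213 214 214 214 214 214 214 214 213 214 214
171 142 142 141 141 140 137 130 119 96 82 125 173 197 206 210 212 212 213 213 212 213 213 213 213 213 213 213 213 213 213 213 213 213 213 213 213 213 213
172 118 115 113 109 103 100 98 93 88 92 129 172 196 205 209 212 212 212 213 212 212 212 213 212 213 212 212 212 213 212 212 212 212 212 212 212 212 212
173 155 151 147 142 134 131 132 131 131 135 152 179 196 205 210 212 213 213 213 213 213 213 213 213 213 213 213 213 213 212 213 213 213 213 213 213 213 213
174 188 184 182 179 174 173 173 173 174 175 180 190 199 204 209 212 213 213 213 213 213 213 213 213 213 213 213 213 213 213 213 213 213 213 213 213 213 213
175 202 198 197 196 195 194 194 194 195 195 196 198 201 204 208 211 212 213 212 212 213 212 212 212 213 213 213 213 213 213 213 213 213 213 213 213 213 213
176 205 201 200 200
[... 3894 characters left out ...]
 140 104 113 142 167 184 193 195 194 192 191 190 188 193 204 209 209 210 210
202 132 133 136 151 176 193 199 201 202 205 208 210 211 210 211 211 210 203 181 138 104 115 144 169 185 193 195 194 192 191 190 187 193 204 210 211 211 211
203 133 133 134 144 167 191 200 203 205 208 210 211 211 212 211 211 210 203 180 136 104 118 147 170 185 193 195 194 192 191 189 187 193 205 211 211 211 211
204 133 133 133 140 163 189 199 203 207 210 211 211 211 211 211 211 210 202 178 134 105 120 149 172 187 194 195 194 192 191 189 188 194 205 210 211 211 211
205 132 132 132 139 161 188 198 202 207 209 210 210 210 210 210 210 209 200 173 129 105 122 151 174 188 194 195 193 192 191 190 189 196 206 210 211 211 211
```

Request:
{"name": "apply_moves", "arguments": {"motion": [[[-3.0, 0, 0.5], [0, 0, 0]], [[-6.5, 0, 1.0], [0, 0, 0]], [[-10.0, -0.3, 1.5], [0, 0, 0]], [[-10.0, -0.5, 1.5], [0, 0, 0]], [[-10.0, -0.5, 1.5], [0, 0, 0]], [[-10.0, -0.5, 1.5], [0, 0, 0]], [[-10.0, -0.5, 1.5], [0, 0, 0]], [[-10.0, -0.5, 1.5], [0, 0, 0]]]}}

```text
t: 7.2
eef_pos: [0.6594, -0.0827, 0.1556]
eef_rot: [2.453, 1.962, 0.004]
force: [0.1, -0.5, -0.0]
width: 0.0939
```

Run:
```python
from fit import *
s=sensors.observe();a=read_camera("wrist");np.save("w6.npy",a);np.save("C6.npy",np.array([s['eef_pos'],s['eef_rot']]))
print(s['t'],s['eef_pos'],s['qd'].round(3))
C=wcam(s['eef_pos'],s['eef_rot']);m=model(np.load("q.npy"))
for k in ('tip','bar','sq','rd'): print(k,proj(C,m[k]).round(1))
print((a.shape))
b=cv2.resize(a[130:240,440:580,::-1],None,fx=5.4,fy=5.4,interpolation=cv2.INTER_CUBIC)
cv2.imwrite("pics/w6.png",b)
```

```text
7.2 [ 0.65939617 -0.08269401  0.15563387] [ 0.004  0.003  0.002  0.001 -0.    -0.001  0.   ]
tip [515.8 199.8]
bar [556.2 215.7]
sq [498.3 169.7]
rd [419.7 221.1]
(400, 640, 3)
```

View pics/w6.png

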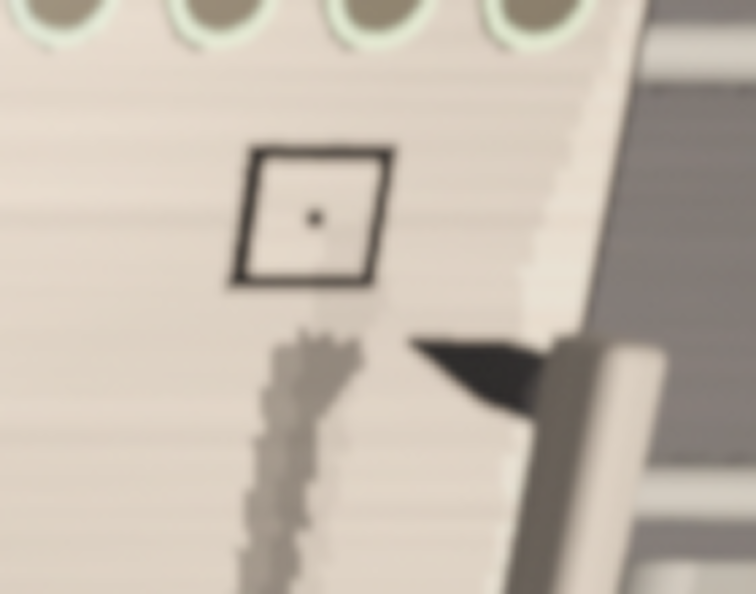

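```bash
python3 - <<'E'
from fit import *
p,rv=np.load("C6.npy");C=wcam(p,rv);q=np.load("q.npy");yaw=q[2]
B=np.array([[np.cos(yaw),np.sin(yaw)],[-np.sin(yaw),np.cos(yaw)]])
off=-.5+.5/5.4
t=atz(C,(440+408/5.4+off,130+341/5.4+off),.08)[:2]; s=atz(C,(440+315/5.4+off,130+217/5.4+off),.072)[:2]
a=np.load("w6.npy").astype(float).sum(2)
# square dot, round ring centroid
g=a[164:176,493:504];print(g.min())
u=proj(C,model(q)['rd']);sub=a[int(u[1])-14:int(u[1])+15,int(u[0])-14:int(u[0])+15];w=np.clip(330-sub,0,None)
yy,xx=np.mgrid[:29,:29];rd=np.array([(w*xx).sum()/w.sum()+int(u[0])-14,(w*yy).sum()/w.sum()+int(u[1])-14]);print(rd,u,(w>0).sum())
r_=atz(C,rd,.072)[:2]
print("tip",t,"sq",s,"rd",r_, "bed rd-sq",B@(r_-s)*1e3)
print("need sq",B@(t-s)*1e3,"need rd (from sq)",B@(t-s)*1e3-[44,-60],"direct",B@(t-r_)*1e3)
E
python3 go.py .5605 .0029 .10 77.12
```

```text
324.0
[415.21565578 217.24416796] [419.7086455  221.09092817] 58
tip [0.67501125 0.07585507] sq [0.65553426 0.06805242] rd [ 0.68082487 -0.0031865 ] bed rd-sq [ 40.5321717  -63.81020141]
need sq [17.24800803 11.94740925] need rd (from sq) [-26.75199197  71.94740925] direct [-23.28416368  75.75761066]
at 7.25 [ 0.6594 -0.0829  0.1556] toolx yaw 77.29 F [-0.1 -0.5 -0.1] w 0.09420549960908874 q [-0.17  0.57  0.36  1.57 -0.22  1.04  1.6 ]
shift cm [  6.19 -11.55   5.55] turn5 [ 0.022 -0.019  0.033]
```

Request:
{"name": "apply_moves", "arguments": {"motion": [[[2.0, -4.0, 0], [0, 0, 0]], [[4.0, -8.0, 0], [0, 0, 0]], [[6.2, -11.55, 0], [0, 0, 0]], [[6.2, -11.55, 1.0], [0, 0, 0]], [[6.2, -11.55, 4.0], [0, 0, 0]], [[6.2, -11.55, 5.5], [0, 0, 0]], [[6.2, -11.55, 5.5], [0, 0, 0]], [[6.2, -11.55, 5.5], [0, 0, 0]]]}}

```text
t: 8.05
eef_pos: [0.5608, 0.0027, 0.1007]
eef_rot: [2.454, 1.961, 0.003]
force: [-1.4, -1.0, 0.1]
width: 0.0941
```

Request:
{"name": "apply_moves", "arguments": {"motion": [[[0, 0, 0], [0, 0, 0]], [[0, 0, 0], [0, 0, 0]], [[0, 0, 0], [0, 0, 0]], [[0, 0, 0], [0, 0, 0]], [[0, 0, 0], [0, 0, 0]], [[0, 0, 0], [0, 0, 0]], [[0, 0, 0], [0, 0, 0]], [[0, 0, 0], [0, 0, 0]]], "jaw": 0.5, "squeeze": 20}}

```text
t: 8.85
eef_pos: [0.5608, 0.0027, 0.1007]
eef_rot: [2.454, 1.961, 0.003]
force: [0.1, 0.2, 0.4]
width: 0.0335
```

Request:
{"name": "apply_moves", "arguments": {"motion": [[[0, 0, 0], [0, 0, 0]], [[0, 0, 0], [0, 0, 0]], [[0, 0, 0], [0, 0, 0]], [[0, 0, 0], [0, 0, 0]], [[0, 0, 0], [0, 0, 0]], [[0, 0, 0], [0, 0, 0]], [[0, 0, 0], [0, 0, 0]], [[0, 0, 0], [0, 0, 0]]]}}

```text
t: 9.65
eef_pos: [0.5608, 0.0026, 0.1007]
eef_rot: [2.454, 1.961, 0.003]
force: [0.1, -0.4, -0.6]
width: 0.0158
```

Run:
```python
from fit import *
s=sensors.observe();print(s['t'],s['eef_pos'],s['force'].round(2),s['width'])
Rm=R.from_rotvec(s['eef_rot']).as_matrix();yaw=np.load("q.npy")[2]
Bm=np.array([[np.cos(yaw),-np.sin(yaw),0],[np.sin(yaw),np.cos(yaw),0],[0,0,1]])
print("shift rd",Rm.T@Bm@np.array([-26.75,71.95,0])/10)
S=read_camera("scene");np.save("S7.npy",S)
```

```text
9.65 [0.56076212 0.00261199 0.1007163 ] [ 0.06 -0.42 -0.61] 0.015844412528929038
shift rd [ 7.20102321e+00 -2.65873886e+00  4.72685850e-03]
```

Request:
{"name": "apply_moves", "arguments": {"motion": [[[0.4, -0.15, 0], [0, 0, 0]], [[1.5, -0.55, 0], [0, 0, 0]], [[2.9, -1.07, 0], [0, 0, 0]], [[4.4, -1.62, 0], [0, 0, 0]], [[5.8, -2.14, 0], [0, 0, 0]], [[6.8, -2.51, 0], [0, 0, 0]], [[7.2, -2.66, 0], [0, 0, 0]], [[7.2, -2.66, 0], [0, 0, 0]]]}}

```text
t: 10.5
eef_pos: [0.5504, 0.0798, 0.1007]
eef_rot: [-2.453, -1.962, -0.003]
force: [-1.4, 2.8, -0.4]
width: 0.0157
```

Run:
```python
from fit import *
s=sensors.observe();print(s['t'],s['eef_pos'],s['force'].round(2),s['width'],s['qd'].round(3))
S=read_camera("scene");W=read_camera("wrist");T=read_camera("top")
s=sensors.observe();print(s['t'],s['eef_pos'],s['force'].round(2))
for n,a in (('S8',S),('W8',W),('T8',T)):np.save(n+".npy",a)
yaw=np.load("q.npy")[2];d=(s['eef_pos']-[.56076,.00261,0])[:2]
print("bed travel",np.array([[np.cos(yaw),np.sin(yaw)],[-np.sin(yaw),np.cos(yaw)]])@d*1e3)
A=cv2.resize(S[225:270,295:345,::-1],None,fx=8,fy=8,interpolation=cv2.INTER_CUBIC)
B=cv2.resize(W[200:400,320:520,::-1],(360,360),interpolation=cv2.INTER_CUBIC)
D=cv2.resize(T[125:175,265:320,::-1],(396,360),interpolation=cv2.INTER_CUBIC)
cv2.imwrite("pics/s8.png",np.hstack([A,B]))
```

```text
10.5 [0.55040137 0.07981801 0.10072319] [-1.39  2.8  -0.4 ] 0.01567799809477883 [ 0.019 -0.001  0.004  0.002 -0.004  0.002  0.013]
10.65 [0.55051198 0.07862615 0.10070484] [-1.67  2.92 -0.63]
bed travel [-26.93272012  71.81995319]
```

View pics/s8.png

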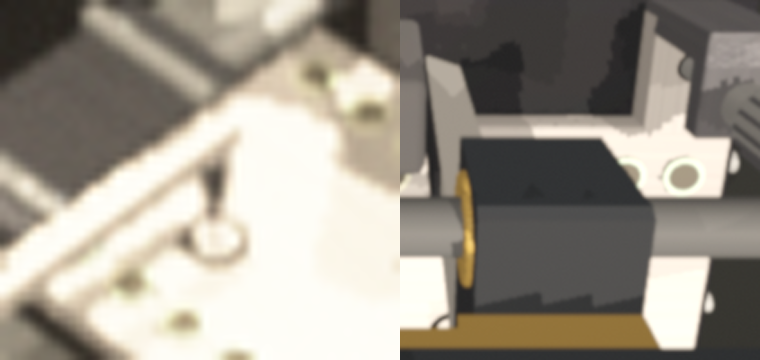

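Run:
```python
from fit import *
Cs=cam("scene");yaw=np.load("q.npy")[2];B=np.array([[np.cos(yaw),np.sin(yaw)],[-np.sin(yaw),np.cos(yaw)]])
S7=np.load("S7.npy").astype(float).sum(2)/3;S8=np.load("S8.npy").astype(float).sum(2)/3
P=proj(Cs,[.675,.0759,.072]);T=proj(Cs,[.675,.0759,.08]);print("pred mark",P,"tip",T,"img ring ~",295+216/8-.5,225+240/8-.5)
r7=proj(Cs,model(np.load("q.npy"))['rd']);print(r7)
for n,a,u,v in (('S7',S7,*r7),('S8',S8,321.5,254.5)):
    u,v=int(round(u)),int(round(v));print(n,u-7,v-12)
    for k in range(v-12,v+6):print(k,*a[k,u-7:u+8].astype(int))
```

```text
pred mark [322.15538372 254.85552423] tip [322.19906936 252.69855068] img ring ~ 321.5 254.5
[295.30047896 246.06024771]
S7 288 234
234 216 247 250 250 250 250 250 250 250 250 250 250 250 250 250
235 248 250 250 250 251 250 250 250 250 250 250 250 250 250 250
236 251 251 251 250 251 251 251 250 250 250 250 250 250 250 250
237 251 251 251 251 250 251 251 250 250 250 250 250 250 250 250
238 251 251 251 251 251 251 251 250 250 250 250 250 250 250 250
239 251 250 250 251 251 251 251 251 251 251 250 251 251 250 250
240 251 251 250 251 251 251 251 251 251 251 251 251 250 251 250
241 251 251 250 250 250 250 250 251 250 251 251 251 251 251 251
242 251 251 251 250 246 242 240 244 246 249 251 251 251 251 250
243 251 251 250 242 229 236 238 234 221 235 248 251 251 251 251
244 250 250 241 213 233 249 250 246 232 206 233 249 251 251 251
245 250 249 212 223 248 251 247 249 249 218 200 245 251 251 251
246 250 249 210 227 248 250 244 248 248 215 208 246 250 251 251
247 251 250 236 200 225 241 243 240 233 199 234 249 251 251 251
248 251 251 249 234 203 204 213 201 199 227 247 250 251 251 251
249 251 
[... 642 characters left out ...]
 207 238 248 250 249 207 111 127 228 248 251 251 251 251 250
250 238 248 250 251 249 219 135 170 238 249 251 251 251 251 250
251 249 250 250 250 242 203 133 179 233 246 250 251 251 251 251
252 250 246 242 236 213 216 185 206 227 233 243 250 251 251 251
253 240 222 197 173 216 242 229 240 242 219 217 247 251 251 251
254 206 194 154 128 218 244 231 239 247 243 203 244 251 251 251
255 194 188 146 117 191 241 234 236 245 238 186 242 250 251 251
256 220 227 215 172 179 227 231 228 223 186 183 244 250 251 251
257 243 247 247 237 209 191 185 185 178 193 225 245 250 251 251
258 249 250 250 250 243 227 209 212 217 237 246 248 250 251 251
259 250 251 251 250 249 244 241 241 242 244 249 250 251 251 251
```

Request:
{"name": "apply_moves", "arguments": {"motion": [[[0, 0, 0], [0, 0, 0]], [[0, 0, 0], [0, 0, 0]], [[0, 0, 0], [0, 0, 0]], [[0, 0, 0], [0, 0, 0]], [[0, 0, 0], [0, 0, 0]], [[0, 0, 0], [0, 0, 0]], [[0, 0, 0], [0, 0, 0]], [[0, 0, 0], [0, 0, 0]]]}}

```text
t: 11.45
eef_pos: [0.5505, 0.0784, 0.1007]
eef_rot: [2.455, 1.961, 0.002]
force: [-1.5, -1.1, 0.9]
width: 0.0162
```

Request:
{"name": "apply_moves", "arguments": {"motion": [[[0, 0, 0], [0, 0, 0]], [[0, 0, 0], [0, 0, 0]], [[0, 0, 0], [0, 0, 0]], [[0, 0, 0], [0, 0, 0]], [[0, 0, 0], [0, 0, 0]], [[0, 0, 0], [0, 0, 0]], [[0, 0, 0], [0, 0, 0]], [[0, 0, 0], [0, 0, 0]]]}}

```text
t: 12.25
eef_pos: [0.5505, 0.0784, 0.1007]
eef_rot: [2.455, 1.961, 0.002]
force: [-2.7, -1.3, 0.1]
width: 0.0159
```

Run:
```python
from fit import *
s=sensors.observe();print(s['t'],s['eef_pos'],s['force'].round(2),s['width'])
Rm=R.from_rotvec(s['eef_rot']).as_matrix();yaw=np.load("q.npy")[2]
Bm=np.array([[np.cos(yaw),-np.sin(yaw),0],[np.sin(yaw),np.cos(yaw),0],[0,0,1]])
d=Bm.T@(s['eef_pos']-[.56076,.00261,.1007])*1e3;print("travel",d)
print("shift sq",Rm.T@Bm@(np.array([17.25,11.95,0])-d*[1,1,0])/10)
```

```text
12.25 [0.55050042 0.07837662 0.10072465] [-2.74 -1.28  0.14] 0.015855104906809393
travel [-2.68883709e+01  7.15741246e+01  2.46484006e-02]
shift sq [-5.97074542e+00  4.40255788e+00 -1.85205582e-03]
```

Request:
{"name": "apply_moves", "arguments": {"motion": [[[-0.4, 0.3, 0], [0, 0, 0]], [[-1.3, 0.96, 0], [0, 0, 0]], [[-2.5, 1.84, 0], [0, 0, 0]], [[-3.7, 2.73, 0], [0, 0, 0]], [[-4.8, 3.54, 0], [0, 0, 0]], [[-5.6, 4.13, 0], [0, 0, 0]], [[-5.97, 4.4, 0], [0, 0, 0]], [[-5.97, 4.4, 0], [0, 0, 0]]]}}

```text
t: 13.05
eef_pos: [0.5807, 0.0092, 0.1007]
eef_rot: [2.455, 1.958, 0.003]
force: [0.8, -3.2, -0.4]
width: 0.0158
```

Request:
{"name": "apply_moves", "arguments": {"motion": [[[0, 0, 0], [0, 0, 0]], [[0, 0, 0], [0, 0, 0]], [[0, 0, 0], [0, 0, 0]], [[0, 0, 0], [0, 0, 0]], [[0, 0, 0], [0, 0, 0]], [[0, 0, 0], [0, 0, 0]], [[0, 0, 0], [0, 0, 0]], [[0, 0, 0], [0, 0, 0]]]}}

```text
t: 13.85
eef_pos: [0.5807, 0.0093, 0.1007]
eef_rot: [2.455, 1.959, 0.003]
force: [0.3, -0.0, -1.0]
width: 0.0156
```

Run:
```python
from fit import *
s=sensors.observe();print(s['t'],s['eef_pos'],s['force'].round(2),s['width'])
yaw=np.load("q.npy")[2]
Bm=np.array([[np.cos(yaw),-np.sin(yaw),0],[np.sin(yaw),np.cos(yaw),0],[0,0,1]])
print("travel",Bm.T@(s['eef_pos']-[.56076,.00261,.1007])*1e3)
S=read_camera("scene");np.save("S9.npy",S);a=S.astype(float).sum(2)/3
for k in range(242,263):print(k,*a[k,313:331].astype(int))
```

```text
13.85 [0.58065901 0.00932378 0.10074662] [ 0.34 -0.02 -1.  ] 0.01564036138167397
travel [17.90210024 10.97998675  0.04661532]
242 169 168 170 187 219 232 241 243 236 223 194 185 224 242 243 243 241 222
243 172 171 189 230 245 247 245 235 208 184 165 159 179 229 240 242 243 241
244 183 204 232 248 250 246 234 202 183 162 142 141 150 204 234 242 243 243
245 230 243 249 250 244 224 191 160 154 127 134 172 190 217 235 241 244 244
246 249 250 249 240 214 188 170 127 96 92 144 196 222 238 240 242 244 240
247 251 246 234 206 191 196 190 126 80 91 169 217 234 241 242 239 232 216
248 243 220 195 200 221 230 226 155 85 96 195 235 242 243 238 234 193 148
249 211 186 199 226 241 243 240 185 102 114 208 239 243 242 227 232 196 152
250 196 200 224 241 244 243 234 181 111 153 219 238 242 242 231 231 215 208
251 223 231 239 242 242 231 208 185 132 156 211 234 241 242 241 239 234 239
252 240 242 241 229 215 183 197 222 181 159 177 213 237 242 242 242 242 243
253 242 233 216 172 131 149 218 230 217 215 208 189 208 236 242 242 242 243
254 231 193 132 94 111 149 199 214 224 235 239 219 168 216 240 243 243 242
255 195 160 128 102 114 145 172 211 230 239 232 211 172 214 239 242 242 242
256 168 164 188 185 146 136 185 234 242 230 187 155 201 237 242 242 242 242
257 182 212 230 236 219 183 185 216 223 195 192 209 235 242 243 243 242 242
258 230 243 245 246 243 233 214 175 173 210 236 240 241 242 242 243 243 243
259 246 249 250 250 248 246 242 220 217 238 244 243 242 242 242 242 243 243
260 250 251 251 250 249 247 244 242 242 243 244 244 244 243 242 242 242 242
261 251 251 251 250 246 244 243 243 243 245 244 244 244 244 244 242 242 241
262 251 251 250 248 245 243 244 246 247 247 245 245 244 244 244 243 242 242
```

Request:
{"name": "apply_moves", "arguments": {"motion": [[[0.05, -0.03, 0], [0, 0, 0]], [[0.1, -0.065, 0], [0, 0, 0]], [[0.1, -0.065, 0], [0, 0, 0]], [[0.1, -0.065, 0], [0, 0, 0]], [[0.1, -0.065, 0], [0, 0, 0]], [[0.1, -0.065, 0], [0, 0, 0]], [[0.1, -0.065, 0], [0, 0, 0]], [[0.1, -0.065, 0], [0, 0, 0]]]}}

```text
t: 14.7
eef_pos: [0.5803, 0.0104, 0.1007]
eef_rot: [2.455, 1.958, 0.003]
force: [1.7, -2.9, -1.6]
width: 0.0157
```

```bash
cat > tr.py <<'E'
from fit import *
s=sensors.observe();print(s['t'],s['eef_pos'],s['force'].round(2),s['width'])
yaw=np.load("q.npy")[2]
Bm=np.array([[np.cos(yaw),-np.sin(yaw),0],[np.sin(yaw),np.cos(yaw),0],[0,0,1]])
d=Bm.T@(s['eef_pos']-[.56076,.00261,.1007])*1e3
print("travel",d,"err",d[:2]-[17.25,11.95])
E
python3 tr.py
```

```text
14.7 [0.58026936 0.01039022 0.10072838] [ 1.67 -2.9  -1.57] 0.01570538010501973
travel [17.28456067 11.93275577  0.02838421] err [ 0.03456067 -0.01724423]
```

Request:
{"name": "apply_moves", "arguments": {"motion": [[[0, 0, 0], [0, 0, 0]], [[0, 0, 0], [0, 0, 0]], [[0, 0, 0], [0, 0, 0]], [[0, 0, 0], [0, 0, 0]], [[0, 0, 0], [0, 0, 0]], [[0, 0, 0], [0, 0, 0]], [[0, 0, 0], [0, 0, 0]], [[0, 0, 0], [0, 0, 0]]]}}

```text
t: 15.5
eef_pos: [0.5803, 0.0104, 0.1007]
eef_rot: [2.455, 1.958, 0.003]
force: [1.7, -1.8, -2.9]
width: 0.016
```

Request:
{"name": "apply_moves", "arguments": {"motion": [[[0, 0, 0], [0, 0, 0]], [[0, 0, 0], [0, 0, 0]], [[0, 0, 0], [0, 0, 0]], [[0, 0, 0], [0, 0, 0]], [[0, 0, 0], [0, 0, 0]], [[0, 0, 0], [0, 0, 0]], [[0, 0, 0], [0, 0, 0]], [[0, 0, 0], [0, 0, 0]]]}}

```text
t: 16.3
eef_pos: [0.5803, 0.0104, 0.1007]
eef_rot: [2.455, 1.958, 0.003]
force: [1.1, -2.2, -2.1]
width: 0.0161
```

Request:
{"name": "apply_moves", "arguments": {"motion": [[[0, 0, 0], [0, 0, 0]], [[0, 0, 0], [0, 0, 0]], [[0, 0, 0], [0, 0, 0]], [[0, 0, 0], [0, 0, 0]], [[0, 0, 0], [0, 0, 0]], [[0, 0, 0], [0, 0, 0]], [[0, 0, 0], [0, 0, 0]], [[0, 0, 0], [0, 0, 0]]], "jaw": 9.4}}

```text
t: 17.1
eef_pos: [0.5803, 0.0104, 0.1007]
eef_rot: [2.455, 1.958, 0.003]
force: [-0.3, 0.0, 0.5]
width: 0.0767
```

```bash
python3 tr.py
python3 - <<'E'
from fit import *
from go import go
q=np.load("q.npy").copy();q[3]+=.01725;q[4]+=.01195;k=model(q)['kn'];print(k)
go([k[0],k[1],.20],q[2]+np.pi/2)
go([k[0],k[1],.142],q[2]+np.pi/2)
E
```

```text
17.1 [0.58025612 0.01039043 0.10070104] [-0.35  0.05  0.52] 0.0767277763281043
travel [1.72716059e+01 1.19300177e+01 1.04303544e-03] err [ 0.02160587 -0.01998233]
[0.60453928 0.11790382 0.147     ]
at 17.1 [0.5803 0.0104 0.1007] toolx yaw 77.16 F [-0.3  0.   0.5] w 0.0767277763281043 q [-0.33  0.49  0.33  1.84 -0.21  0.85  1.45]
shift cm [11.03 -0.   -9.92] turn5 [ 0.022 -0.006  0.008]
at 17.1 [0.5803 0.0104 0.1007] toolx yaw 77.16 F [-0.3  0.   0.5] w 0.0767277763281043 q [-0.33  0.49  0.33  1.84 -0.21  0.85  1.45]
shift cm [ 1.102e+01 -1.000e-02 -4.120e+00] turn5 [ 0.022 -0.006  0.008]
```

Request:
{"name": "apply_moves", "arguments": {"motion": [[[0, 0, -2.0], [0, 0, 0]], [[0, 0, -5.0], [0, 0, 0]], [[0.5, 0, -8.0], [0, 0, 0]], [[3.5, 0, -9.0], [0, 0, 0]], [[7.0, 0, -9.0], [0, 0, 0]], [[10.0, 0, -9.0], [0, 0, 0]], [[11.0, 0, -9.0], [0, 0, 0]], [[11.0, 0, -9.0], [0, 0, 0]]]}}

```text
t: 17.9
eef_pos: [0.6044, 0.1189, 0.1905]
eef_rot: [2.453, 1.961, 0.002]
force: [-0.7, 0.7, -0.1]
width: 0.0938
```

```bash
python3 tr.py
python3 - <<'E'
from fit import *
from go import go
q=np.load("q.npy").copy();yaw=q[2]
P=np.array([.58026,.01039])+.110*np.array([-np.sin(yaw),np.cos(yaw)]);print(P)
go([P[0],P[1],.126],yaw+np.pi/2)
s=sensors.observe();a=read_camera("wrist");C=wcam(s['eef_pos'],s['eef_rot'])
print(proj(C,[*P,.147]))
for k in spotter.silhouettes("wrist","knob")[:2]: print(k['p'],k['xy'],atz(C,k['xy'],.147))
cv2.imwrite("pics/w10.png",cv2.resize(a[:,:,::-1],(800,500)))
E
```

```text
17.9 [0.60444785 0.11892135 0.19048897] [-0.74  0.67 -0.09] 0.09382946646496526
travel [ 16.66545309 123.12279095  89.78896751] err [ -0.58454691 111.17279095]
[0.60477679 0.11762305]
at 17.9 [0.6044 0.1189 0.1905] toolx yaw 77.28 F [-0.7  0.7 -0.1] w 0.09382946646496526 q [-0.49  0.44  0.33  1.67 -0.16  1.05  1.23]
shift cm [-0.12  0.05  6.45] turn5 [ 0.018 -0.006  0.032]
[316.15548974 230.03428515]
0.82 [316.3, 221.6] [0.59860535 0.11912864 0.147     ]
```

View pics/w10.png

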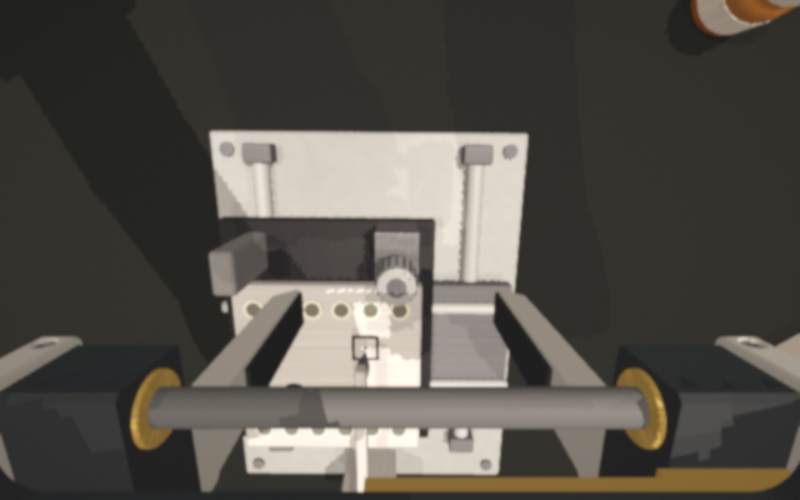

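Request:
{"name": "apply_moves", "arguments": {"motion": [[[-0.06, 0.02, 1.5], [0, 0, 0]], [[-0.12, 0.05, 3.0], [0, 0, 0]], [[-0.12, 0.05, 4.5], [0, 0, 0]], [[-0.12, 0.05, 5.8], [0, 0, 0]], [[-0.12, 0.05, 6.45], [0, 0, 0]], [[-0.12, 0.05, 6.45], [0, 0, 0]], [[-0.12, 0.05, 6.45], [0, 0, 0]], [[-0.12, 0.05, 6.45], [0, 0, 0]]]}}

```text
t: 18.8
eef_pos: [0.6051, 0.1151, 0.1268]
eef_rot: [2.455, 1.957, 0.003]
force: [0.4, -0.3, -0.1]
width: 0.094
```

```bash
python3 go.py .60478 .11762 .126 77.13
```

```text
at 18.8 [0.6051 0.1151 0.1268] toolx yaw 77.1 F [ 0.4 -0.3 -0.1] w 0.09395734959394791 q [-0.47  0.51  0.31  1.73 -0.19  0.93  1.26]
shift cm [ 0.24 -0.09  0.08] turn5 [ 0.031 -0.004 -0.005]
```

Request:
{"name": "apply_moves", "arguments": {"motion": [[[0.24, -0.09, 0.08], [0, 0, 0]], [[0.24, -0.09, 0.08], [0, 0, 0]], [[0.24, -0.09, 0.08], [0, 0, 0]], [[0.24, -0.09, 0.08], [0, 0, 0]], [[0.24, -0.09, 0.08], [0, 0, 0]], [[0.24, -0.09, 0.08], [0, 0, 0]], [[0.24, -0.09, 0.08], [0, 0, 0]], [[0.24, -0.09, 0.08], [0, 0, 0]]], "jaw": 4.0}}

```text
t: 19.6
eef_pos: [0.6048, 0.1176, 0.126]
eef_rot: [2.455, 1.957, 0.003]
force: [-0.3, 0.3, -0.2]
width: 0.0403
```

```bash
python3 go.py .60478 .11762 .126 77.13
```

```text
at 19.6 [0.6048 0.1176 0.126 ] toolx yaw 77.1 F [-0.3  0.3 -0.2] w 0.040292024029440134 q [-0.48  0.51  0.31  1.73 -0.19  0.93  1.26]
shift cm [0. 0. 0.] turn5 [ 0.031 -0.004 -0.005]
```

Aligned; close firmly.

Request:
{"name": "apply_moves", "arguments": {"motion": [[[0, 0, 0], [0, 0, 0]], [[0, 0, 0], [0, 0, 0]], [[0, 0, 0], [0, 0, 0]], [[0, 0, 0], [0, 0, 0]], [[0, 0, 0], [0, 0, 0]], [[0, 0, 0], [0, 0, 0]], [[0, 0, 0], [0, 0, 0]], [[0, 0, 0], [0, 0, 0]]], "jaw": 1.2, "squeeze": 50}}

```text
t: 20.4
eef_pos: [0.6048, 0.1176, 0.126]
eef_rot: [2.455, 1.957, 0.003]
force: [0.0, 1.1, -0.4]
width: 0.0233
```

```bash
python3 go.py .60478 .11762 .126 77.13
```

```text
at 20.4 [0.6048 0.1176 0.126 ] toolx yaw 77.1 F [ 0.   1.1 -0.4] w 0.02327167668045053 q [-0.48  0.51  0.31  1.73 -0.19  0.93  1.26]
shift cm [ 0.  0. -0.] turn5 [ 0.031 -0.004 -0.005]
```

Request:
{"name": "apply_moves", "arguments": {"motion": [[[0, 0, -0.2], [0, 0, 0]], [[0, 0, -0.5], [0, 0, 0]], [[0, 0, -0.8], [0, 0, 0]], [[0, 0, -1.1], [0, 0, 0]], [[0, 0, -1.4], [0, 0, 0]], [[0, 0, -1.5], [0, 0, 0]], [[0, 0, -1.5], [0, 0, 0]], [[0, 0, -1.5], [0, 0, 0]]]}}

```text
t: 21.2
eef_pos: [0.6045, 0.1176, 0.1408]
eef_rot: [2.456, 1.957, 0.003]
force: [-0.3, 1.3, -11.6]
width: 0.0228
```

```bash
python3 go.py .60478 .11762 .144 77.13
```

```text
at 21.2 [0.6045 0.1176 0.1408] toolx yaw 77.11 F [ -0.3   1.3 -11.6] w 0.022807022420606723 q [-0.48  0.49  0.32  1.72 -0.18  0.96  1.25]
shift cm [ 0.    0.03 -0.32] turn5 [ 0.026 -0.003 -0.005]
```

Lifting 14.8 mm at 11.6 N, as the spring predicts. Go on to the stop, slightly past.

Request:
{"name": "apply_moves", "arguments": {"motion": [[[0, 0.01, -0.1], [0, 0, 0]], [[0, 0.02, -0.2], [0, 0, 0]], [[0, 0.03, -0.3], [0, 0, 0]], [[0, 0.03, -0.37], [0, 0, 0]], [[0, 0.03, -0.37], [0, 0, 0]], [[0, 0.03, -0.37], [0, 0, 0]], [[0, 0.03, -0.37], [0, 0, 0]], [[0, 0.03, -0.37], [0, 0, 0]]]}}

```text
t: 22.0
eef_pos: [0.6045, 0.1175, 0.1442]
eef_rot: [2.456, 1.957, 0.001]
force: [-0.4, 1.1, -20.2]
width: 0.0231
```

```bash
python3 go.py .60478 .11762 .144 77.13
```

```text
at 22.0 [0.6045 0.1175 0.1442] toolx yaw 77.11 F [ -0.4   1.1 -20.2] w 0.023141818483279113 q [-0.48  0.49  0.32  1.71 -0.18  0.96  1.25]
shift cm [0.02 0.02 0.02] turn5 [ 0.018  0.002 -0.005]
```

Request:
{"name": "apply_moves", "arguments": {"motion": [[[0, 0, -0.04], [0, 0, 0]], [[0, 0, -0.04], [0, 0, 0]], [[0, 0, -0.04], [0, 0, 0]], [[0, 0, -0.04], [0, 0, 0]], [[0, 0, -0.04], [0, 0, 0]], [[0, 0, -0.04], [0, 0, 0]], [[0, 0, -0.04], [0, 0, 0]], [[0, 0, -0.04], [0, 0, 0]]]}}

```text
t: 22.8
eef_pos: [0.6043, 0.1174, 0.1442]
eef_rot: [2.456, 1.957, 0.001]
force: [1.8, 1.6, -24.3]
width: 0.0234
```

```bash
python3 go.py .60478 .11762 .144 77.13;  python3 - <<'E'
from fit import *
S=read_camera("scene");np.save("S11.npy",S);a=S.astype(float).sum(2)/3
for k in range(250,261):print(k,*a[k,313:331].astype(int))
A=cv2.resize(S[180:300,240:400,::-1],None,fx=5,fy=5,interpolation=cv2.INTER_CUBIC)
cv2.imwrite("pics/s11.png",A)
print(sensors.observe()['force'])
E
```

```text
at 22.8 [0.6043 0.1174 0.1442] toolx yaw 77.11 F [  1.8   1.6 -24.3] w 0.02338758587196044 q [-0.48  0.49  0.32  1.71 -0.18  0.96  1.25]
shift cm [0.03 0.04 0.02] turn5 [ 0.014  0.005 -0.005]
250 161 162 182 202 208 208 201 146 94 103 165 192 198 183 174 172 177 160
251 182 187 199 204 202 193 172 125 89 100 146 183 198 192 186 177 177 180
252 202 205 206 202 181 152 144 143 121 129 130 156 181 196 200 190 178 174
253 205 208 204 181 142 141 173 180 158 171 172 148 140 172 195 201 193 186
254 208 204 180 127 126 169 188 192 168 194 227 200 135 127 175 198 203 203
255 205 197 162 112 113 151 194 226 221 227 241 212 147 143 178 199 204 205
256 199 191 181 156 126 123 173 228 240 234 218 185 190 203 207 209 210 209
257 189 189 185 190 186 206 170 166 211 188 159 201 234 235 237 239 239 238
258 188 187 200 212 235 246 234 191 164 190 212 236 246 247 249 250 250 250
259 191 198 232 240 248 250 248 237 219 236 243 245 249 250 250 250 251 251
260 205 218 246 250 249 249 246 243 243 244 247 249 251 251 251 251 250 251
[  1.59460898   1.5038582  -25.55889741]
```

View pics/s11.png

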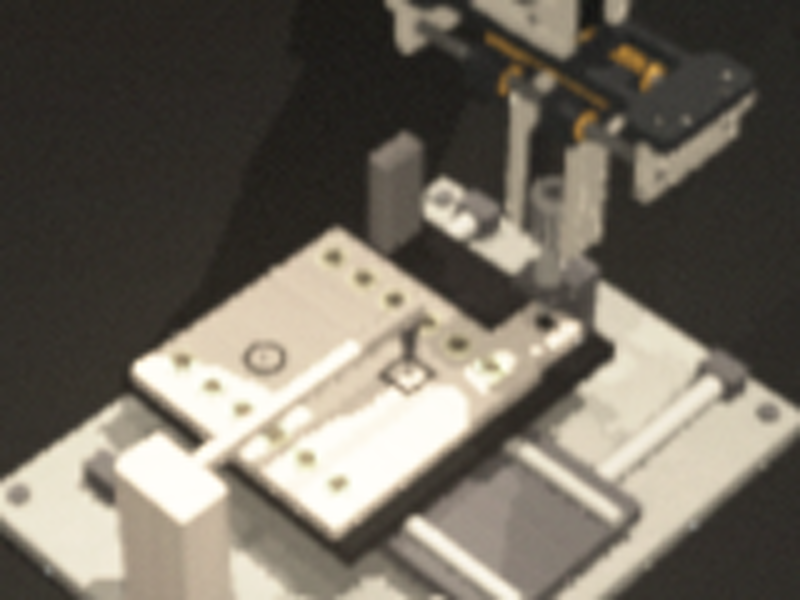

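```bash
python3 -c "
from h import *
s=sensors.observe();print(s['t'],s['eef_pos'],s['force'],s['width']);print(r.close_job())"
```

```text
22.85 [0.60436304 0.11741189 0.14425108] [  1.59460898   1.5038582  -25.55889741] 0.022937261417070125
the job is handed in; nothing more can be done
None
```

The job is done and handed in at 22.85 s, with the gripper holding the knob at its upper stop and the square mark under the pointer.

- **Round mark:** I gripped the handle and slid the tray until the round mark was under the pointer. It stayed there about 1.7 s. The scene camera showed the needle and the mark's centre agreeing to about 0.5 mm.
- **Square mark:** The first stop was about 1 mm off, so I nudged it, and then held it there about 2 s. After the nudge the measured tray travel was within 0.04 mm of the target I had worked out from the camera. I then released the handle.
- **Plunger:** I did not touch the knob until the square mark was set. Gripping it at 50 N, I pulled it up 18.2 mm. The pull rose from 11.6 N at 14.8 mm to about 25 N at the end, more than the spring's 12 N, so it is against its stop.
- **Last picture:** It shows the knob between the fingers and the needle over the middle of the square, within about 0.5 mm. By the arm's reading, the tray may have drifted about 0.4 mm while I pulled.
- **Check that disagreed:** Assuming the bed is centred on the pointer put the pointer about 6 mm out along x. I used a close side view of the needle tip instead.
- **Jar, beaker and screwdriver:** The arm never came near them, but I took no separate closing picture of them.

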